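# Shelve a parts tote on its tilted stand

## Task

Line the grey tote of fittings up with the tilted stand, push it up the ramp between the side rails until its rear edge drops behind the lip and it sits flat in the pocket, and leave it there. Slide it, do not lift it, and be gentle: never force it hard against the rails or the sprung backstop (no more than about 20 N). Leave the hole punch, the carton and the screwdriver alone.

Things in the scene. Friction and masses are not known exactly. Their poses are not given: they have to be found in the camera images.
- tote: grey open-topped plastic tote of metal fittings, 110 long (its x) x 92 wide (its y) x 50 high, walls 4 thick, 0.3 to 0.6 kg. Origin at its centre, half-way up; z up. Starts on the table, centre 115 to 145 before the ramp's foot, up to 40 off its centre line and 0.3 rad askew; its +x end goes up first. Too wide to grip across; slides when pushed on an end or side wall.
- ramp: tilted stand of dark steel with a metal deck. Origin at table height, mid-way along the deck's lower edge (the foot); x points up the slope, which rises at 12 degrees (0.209 rad); y left when looking up; z square to the deck, whose surface is z = 0. The deck ends in the lip, an edge 8 high; behind it lies the pocket, its floor parallel to the deck and 8 below it.
- mouth (a point): centre of the entry between the rails, on the ramp's centre line at x = 15, z = 0 (axes as the ramp). Straight rails from here to x = 345: inner faces at y = +-49 (3 clearance each side of the tote), 14 above the deck. Before it, from x = -32 to 15, the rails flare out, to 58 either side.
- lip_first (a point): the lowest place the lip can be, ramp x = 150, z = 0 (axes as the ramp; fixed to the ramp, not to the lip). Lip and backstop are one carriage, clamped before each job with the lip 0 to 45 further up than this point; where is not reported and must be felt or seen. It stays put in use. A tote in the pocket has its centre 17 above the deck plane (25 while on the deck).
- pad_first (a point): like lip_first, for the face of the rubber backstop pad: ramp x = 263, z = 12; the true pad is the same 0 to 45 further up, always 113 beyond the lip (3 more than the tote's length). Pad 86 wide, 29 high, springs back at 5 N per mm, travel 10; a plate 45 high stands 21 behind its face. When a tote touches the pad its rear edge has passed the lip and drops in as the pusher backs off.
- punch: blue and black hole punch, 110 x 75 x 85 high, origin under its centre; beyond the stand; leave alone
- carton: small white carton 60 x 90 x 45 high, origin under its centre; beyond the stand; leave alone
- driver: screwdriver lying on the table, about 170 long, on the robot's side; leave alone

How it is judged (in metres and radians):
On the way:
1. the tote is on the ramp between the rails, nose first (x of tote in the frame of ramp between 0.03 and 0.17 m and y of tote in the frame of ramp between -0.012 and 0.012 m and angle between the x axis of tote and the x axis of ramp, either way round below 0.25 rad), for 0.1 s.
At the end, for the whole second after the job is handed in: The tote rests in the pocket behind the lip: its centre 12 to 20 mm above the deck plane (17 when seated), at least 190 mm up the ramp, within 12 mm of the centre line, its floor parallel to the deck within 0.04 rad, at rest (x of tote in the frame of ramp above 0.19 m and z of tote in the frame of ramp between 0.012 and 0.02 m and y of tote in the frame of ramp between -0.012 and 0.012 m and angle between the z axis of tote and the z axis of ramp, either way round below 0.04 rad and angle between the x axis of tote and the x axis of ramp, either way round below 0.12 rad and linear speed of tote below 0.01 m/s); the robot touches nothing.
It fails at once if the tote is forced against the stand (rails, deck or backstop) with more than 20 N (contact force between tote and ramp above 20 N).
It fails at once if the tote is lifted off the ramp instead of slid up it (x of tote in the frame of ramp above -0.02 m and z of tote in the frame of ramp above 0.045 m).
It fails at once if the hole punch is moved (distance of punch from where it was at the start of the episode above 0.015 m).
It fails at once if the carton is moved (distance of carton from where it was at the start of the episode above 0.015 m).
It fails at once if the screwdriver is moved (distance of driver from where it was at the start of the episode above 0.015 m).
It also fails if it takes over 72 s, if anything falls off the work surface, if the arm or the gripper's body presses on something with over 40 N, if the wrist force passes 120 N, or if a joint passes its speed limit or range.

## Robot

A 6-joint arm with a two-finger parallel gripper is mounted at the origin on the work surface. World frame = base frame: x ahead of the robot, y to its left, z up, the work surface at z = 0. Lengths are in m, angles in degrees, forces in N, time in s.
With the tool pointing down it reaches from about 0.325 to 0.9 m from the base axis. Payload 3.5 kg.
Tool frame: the origin (TCP) lies between the finger pads; the fingertips stand 8 mm ahead of it and the grasp point (between the pads) lies 11 mm behind it (env.nose_length is the distance from the TCP to the fingertips, in m); z points along the fingers, y is the direction in which the jaws open and shut (so a half turn about z gives the same grasp; the last joint's range is limited). The gripper opens to 85 mm and grips with 20 to 120 N. Pads are 22 mm wide; open, the fingers measure 114 mm over their backs; the gripper's body (76 mm by 85 mm) begins 54 mm behind the grasp point. The pads swing forward as they close: fully open they stand 13 mm farther back than shut.
Start: joints at [60.252, 15.837, -1.513, 72.651, 0, 84.076], TCP at [0.252, 0.572, 0.239] pointing down, gripper open.
Joint ranges: [-178.77, 178.77], [-48.84, 107.48], [-61.69, 71.31], [-111.58, 123.2], [-90, 87.43], [-180, 180]. Speed limits (degrees/s): [147.25, 147.25, 180, 180, 180, 180].

## Interface

Orientations are given as a 3x3 rotation matrix whose columns are the frame's x, y, z axes.
In Python, from cell import env, imaging, hand_in gives the robot as it stands.
- The arm moves only by the tool step_arm, never from a script. Its argument "series" is a list of rows, each a list of 3 entries, a list of its own where there are three numbers: the shift along the tool's x, y, z as a fraction of full scale, then the turn about the tool's z as a fraction of full scale, then the opening, from 0 (shut) to 1 (fully open). In form: [[[x, y, z], spin, jaw], ...]. A call has 1 to 10 rows; each row is the pose to reach, as a shift and turn from the pose commanded when the call began, along the tool's axes at that moment; what a row does not reach only later rows make up. Full scale, the value 1, is 0.2 m for a shift and 120 degrees for a turn. A row lasts 1/8 s, in which the tool goes at most 62.5 mm and 10.7 degrees, less where a joint would pass 70% of its speed; a pose out of reach is approached as far as the arm can. A call with a number of a shift or a turn outside -1 to 1 is refused whole. A call with a gripper value outside its range is refused whole. The fingers move at their own pace and stop on an object; "grip_force" is the grip in N (left out, the last holds). Time passes only in rows, so rows that repeat a pose let the fingers close. It gives the time, the measured TCP pose, the force and the opening at its end, in the units of the state.
- env.get_obs(): the state, without advancing time (a new reading comes with each control period).
- imaging.grab_frame(name): name is "scene" or "side" or "wrist"; returns a dict with "color" (480x640x3 uint8, red, green, blue), "camera_matrix" (3x3 intrinsics, pixels), "rvec" (rotation vector, rad) and "tvec" (3), from world to camera coordinates, as OpenCV has them. Camera axes: x right, y down, z forward; pixel columns grow to the right and rows downward; lengths in m; the calibration is good to about 2 mm. A picture is of the moment at which its call begins. There is no depth.
- hand_in(): hands the job in, once; it reports no verdict.
The state is a dict: "time_s": time; "qpos": joint angles; "joint_velocities": joint speeds; "joint_efforts": joint torques, N m; "tool_pos": TCP position; "tool_rot": TCP orientation; "force": force on the tool from outside, world axes, zero at the start; "torque": the same for the moment, N m; "gripper_width": finger opening in m.
Only numpy, scipy, OpenCV 4.12 (cv2) and the standard library are available. Lean on these libraries where they do the work, as an engineer would, in place of code of your own. Each camera call takes 0.05 s, during which the arm holds its last target.

## Working session

There is one attempt and no reset: what is moved stays moved. The work goes in short steps, Python scripts to look and compute and a tool call to move; the robot and the scene stay as the last step left them, time stands still between calls to the robot, and variables do not carry over. Pictures are saved under pics/ and viewed, and the job is handed in when it is done.

Besides the shell and the picture viewer there is one more tool, called by a JSON object that holds its "api" and its "payload". step_arm: Moves the arm, as the interface text tells. Shift numbers are shares of 0.2 m and turn numbers shares of 120 degrees, none past 1 either way. Its arguments: {"type":"object","properties":{"series":{"type":"array"},"grip_force":{"type":"number"}},"required":["series"]}

```bash
mkdir -p pics; ls; cat > h.py <<'E'
import numpy as np, cv2, json
from cell import env, imaging
def snap(name, fn):
    f=imaging.grab_frame(name)
    cv2.imwrite('pics/'+fn+'.png', f['color'][:,:,::-1])
    np.savez('pics/'+fn+'.npz', **{k:np.array(v) for k,v in f.items()})
    return f
def load(fn): return dict(np.load('pics/'+fn+'.npz'))
def proj(f,P):
    p,_=cv2.projectPoints(np.array(P,float).reshape(-1,3),f['rvec'],f['tvec'],f['camera_matrix'],None); return p.reshape(-1,2)
def ray(f,uv):
    R,_=cv2.Rodrigues(f['rvec']); t=np.array(f['tvec']).reshape(3)
    d=R.T@np.linalg.solve(f['camera_matrix'],np.array([uv[0],uv[1],1.])); return -R.T@t,d
def onz(f,uv,z):
    o,d=ray(f,uv); return o+d*(z-o[2])/d[2]
def tri(fa,a,fb,b):
    o1,d1=ray(fa,a);o2,d2=ray(fb,b); d1/=np.linalg.norm(d1);d2/=np.linalg.norm(d2)
    s=np.linalg.lstsq(np.c_[d1,-d2],o2-o1,rcond=None)[0]
    p,q=o1+s[0]*d1,o2+s[1]*d2
    return (p+q)/2,np.linalg.norm(p-q)
E
python3 - <<'E'
from h import *
for n in ['scene','side','wrist']:
    f=snap(n,n+'0'); o,d=ray(f,(320,240)); print(n,o.round(3),(d/np.linalg.norm(d)).round(3))
o=env.get_obs(); print(o['time_s'],o['tool_pos'],np.round(o['tool_rot'],3),o['force'],o['gripper_width'])
E
```

```text
pics
scene [0.922 0.272 0.923] [-0.416 -0.266 -0.87 ]
side [ 0.379 -0.742  0.517] [ 0.192  0.853 -0.485]
wrist [0.18  0.604 0.373] [ 0.284 -0.134 -0.949]
0.15 [0.25216213 0.57122345 0.23840089] [[-0.915  0.404 -0.001]
 [ 0.404  0.915 -0.002]
 [ 0.    -0.002 -1.   ]] [-0.46102103  0.01007183 -0.44707096] 0.08560275346875355
```

View pics/scene0.png

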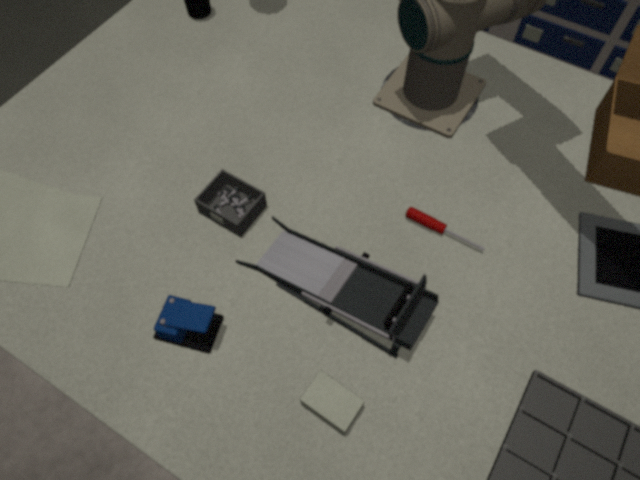

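View pics/side0.png

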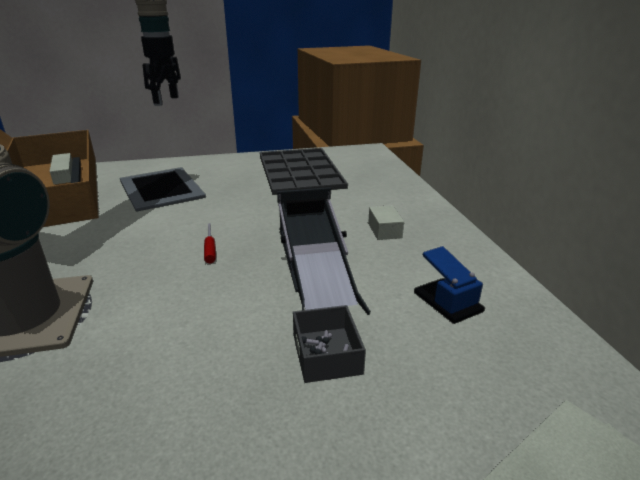

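View pics/wrist0.png

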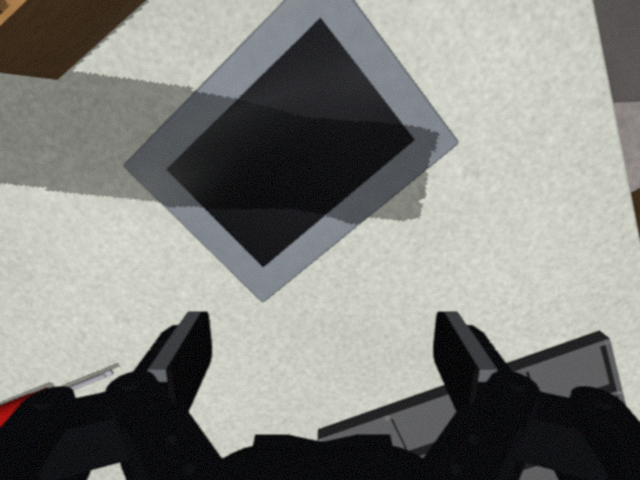

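The scene view shows the tote near (230,203), the ramp foot near (285,255), a possible deck/pocket edge near (340,283) and the backstop near (410,310). In the side view the tote is near (328,343) and the deck runs up behind it. I'll enlarge both to read corners.

```bash
python3 - <<'E'
import cv2
a=cv2.imread('pics/scene0.png')[155:365,180:450]; b=cv2.imread('pics/side0.png')[180:390,260:400]
def st(x,k): 
    return cv2.convertScaleAbs(cv2.resize(x,None,fx=k,fy=k,interpolation=cv2.INTER_CUBIC),alpha=1.5)
cv2.imwrite('pics/a.png',st(a,2.8)); cv2.imwrite('pics/b.png',st(b,2.8))
E
```

```text
(no output)
```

View pics/a.png

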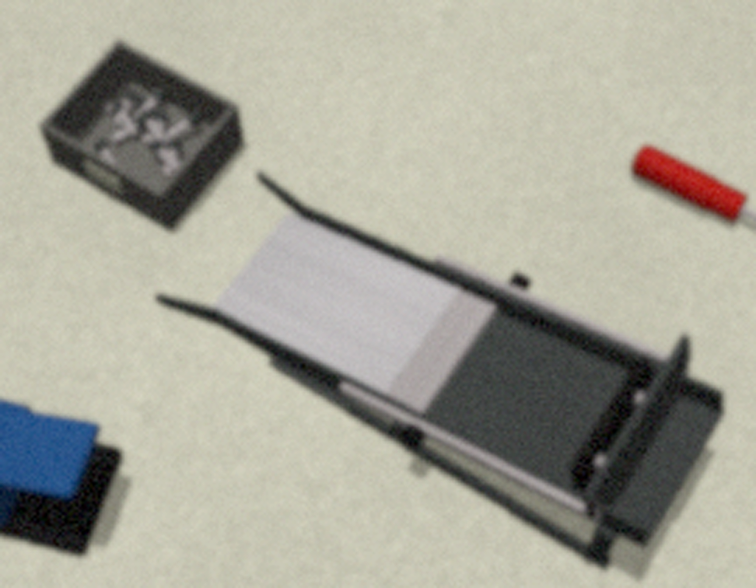

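View pics/b.png

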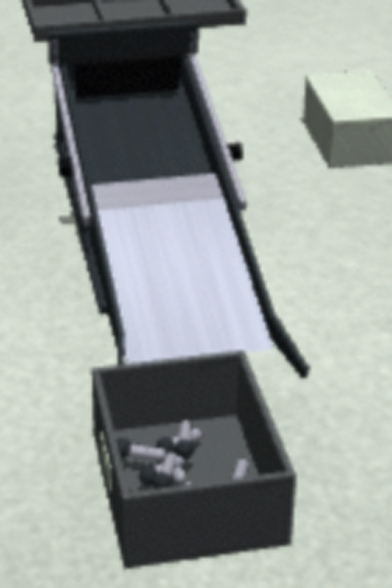

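```bash
python3 - <<'E'
from h import *
s=load('scene0'); d=load('side0')
S=lambda u,v:(180+u/2.8,155+v/2.8); D=lambda u,v:(260+u/2.8,180+v/2.8)
print('tote scene'); T=[onz(s,S(*p),.05) for p in [(120,43),(42,128),(172,203),(241,110)]]
for i in range(4): print(T[i].round(4), np.linalg.norm(T[i]-T[i-1]).round(4), np.degrees(np.arctan2(*(T[i]-T[i-1])[[1,0]])).round(1))
print(np.mean(T,0))
T=[onz(d,D(*p),.05) for p in [(94,370),(122,512),(295,478),(243,354)]]
print('side')
for i in range(4): print(T[i].round(4), np.linalg.norm(T[i]-T[i-1]).round(4), np.degrees(np.arctan2(*(T[i]-T[i-1])[[1,0]])).round(1))
print(np.mean(T,0))
print('foot',onz(s,S(290,212),0),onz(s,S(215,303),0), 'side',onz(d,D(125,360),0),onz(d,D(272,348),0))
for a,b in [((497,305),(93,184)),((428,412),(217,174))]: print('lip',tri(s,S(*a),d,D(*b)))
print('band',tri(s,S(462,290),d,D(98,208)),tri(s,S(387,390),d,D(222,200)))
E
```

```text
tote scene
[ 0.4699 -0.2541  0.05  ] 0.1104 -91.2
[ 0.5595 -0.2558  0.05  ] 0.0897 -1.1
[ 0.5613 -0.1398  0.05  ] 0.1159 89.1
[ 0.4722 -0.1437  0.05  ] 0.0892 -177.5
[ 0.51572686 -0.19834492  0.05      ]
side
[ 0.469  -0.1498  0.05  ] 0.0894 177.9
[ 0.4634 -0.2669  0.05  ] 0.1173 -92.7
[ 0.5566 -0.2613  0.05  ] 0.0934 3.4
[ 0.5584 -0.1531  0.05  ] 0.1082 89.1
[ 0.51184892 -0.20778649  0.05      ]
foot [ 0.50156809 -0.0856136   0.        ] [ 0.59114368 -0.08904222  0.        ] side [ 0.50027187 -0.0802145   0.        ] [ 0.59811625 -0.08777549  0.        ]
lip (array([0.50747124, 0.08817949, 0.03836428]), np.float64(0.002415475210270452))
lip (array([0.60072886, 0.08763036, 0.03729512]), np.float64(0.008298379315894625))
band (array([0.5069644 , 0.06118794, 0.03290542]), np.float64(0.001386009873182512)) (array([0.59810974, 0.05608232, 0.03207062]), np.float64(0.005143963705233761))
```

{"api": "step_arm", "payload": {"series": [[[-0.3,-0.3,-0.1],0,1],[[-0.6,-0.6,-0.1],0,1],[[-0.94,-0.9,-0.1],0,1],[[-0.94,-0.9,-0.1],0,1],[[-0.94,-0.9,-0.1],0,1],[[-0.94,-0.9,-0.1],0,1]]}}

```text
time_s: 0.9
tool_pos: [0.3519, 0.3307, 0.2593]
tool_rot: [[-0.914, 0.406, -0.0], [0.406, 0.914, 0.001], [0.0, 0.0, -1.0]]
force: [0.8, 0.1, 0.2]
gripper_width: 0.0853
```

{"api": "step_arm", "payload": {"series": [[[-0.3,-0.3,-0.1],0,1],[[-0.6,-0.6,-0.1],0,1],[[-0.94,-0.9,-0.1],0,1],[[-0.94,-0.9,-0.1],0,1],[[-0.94,-0.9,-0.1],0,1],[[-0.94,-0.9,-0.1],0,1]]}}

```text
time_s: 1.65
tool_pos: [0.4512, 0.0913, 0.2791]
tool_rot: [[-0.915, 0.404, -0.001], [0.404, 0.915, 0.001], [0.001, 0.0, -1.0]]
force: [-0.6, -0.2, 0.7]
gripper_width: 0.0857
```

{"api": "step_arm", "payload": {"series": [[[-0.3,-0.3,-0.1],0,1],[[-0.6,-0.6,-0.1],0,1],[[-0.94,-0.9,-0.1],0,1],[[-0.94,-0.9,-0.1],0.05,1],[[-0.94,-0.9,-0.1],0.15,1],[[-0.94,-0.9,-0.1],0.25,1],[[-0.94,-0.9,-0.1],0.35,1],[[-0.94,-0.9,-0.1],0.45,1],[[-0.94,-0.9,-0.1],0.55,1],[[-0.94,-0.9,-0.1],0.55,1]]}}

```text
time_s: 2.9
tool_pos: [0.5508, -0.1468, 0.299]
tool_rot: [[-0.003, 1.0, -0.001], [1.0, 0.003, 0.001], [0.001, -0.001, -1.0]]
force: [0.1, -0.5, 0.2]
gripper_width: 0.0855
```

```bash
python3 - <<'E'
from h import *
f=snap('wrist','w1'); f=snap('scene','scene1'); f=snap('side','side1')
o=env.get_obs(); print(o['time_s'],o['tool_pos'],np.round(o['tool_rot'],3),o['qpos'],o['force'])
E
```

```text
3.05 [ 0.55074129 -0.1475282   0.29905506] [[-0.008  1.    -0.   ]
 [ 1.     0.008  0.001]
 [ 0.001 -0.    -1.   ]] [-2.15081909e+01  8.84319940e+00 -3.05379359e+00  7.81446942e+01
  3.34850121e-02  6.80141362e+01] [-0.43498878  0.02033669  0.20321093]
```

View pics/w1.png

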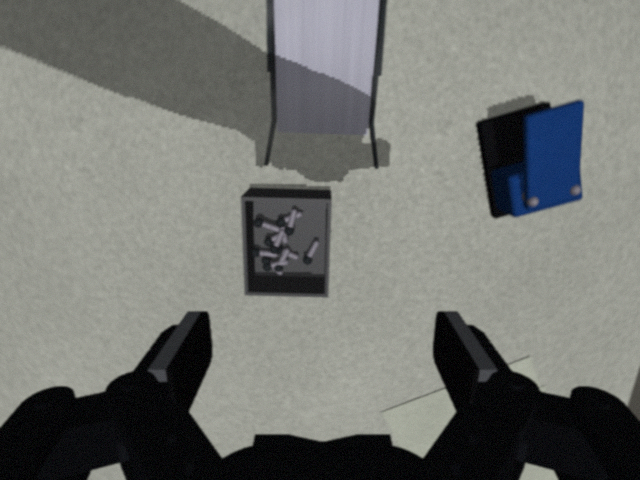

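The wrist view shows the tote at (287,243) nearly square to the picture. The rail ends are near (267,165) and (376,166), and the deck foot is at row 134. I'll enlarge it for corners.

```bash
python3 - <<'E'
import cv2
a=cv2.imread('pics/w1.png')[0:310,225:400]
a=cv2.convertScaleAbs(a,alpha=1.6)
cv2.imwrite('pics/wa.png',cv2.resize(a[0:175],None,fx=3.4,fy=3.4,interpolation=cv2.INTER_CUBIC));cv2.imwrite('pics/wb.png',cv2.resize(a[175:310],None,fx=4,fy=4,interpolation=cv2.INTER_CUBIC))
E
```

```text
(no output)
```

View pics/wa.png

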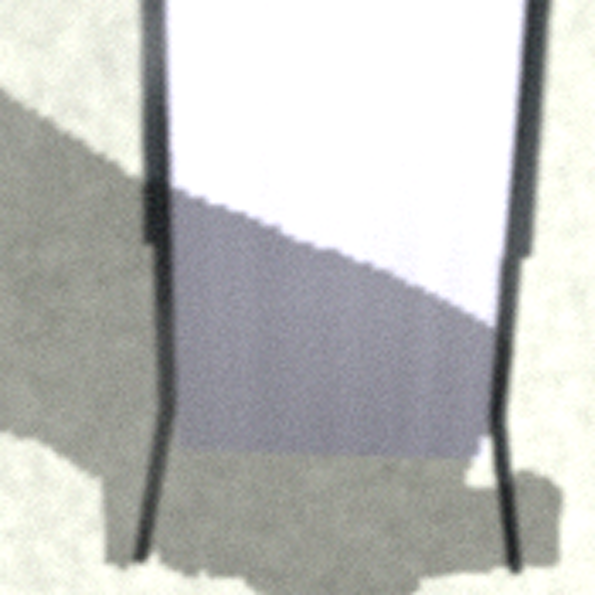

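View pics/wb.png

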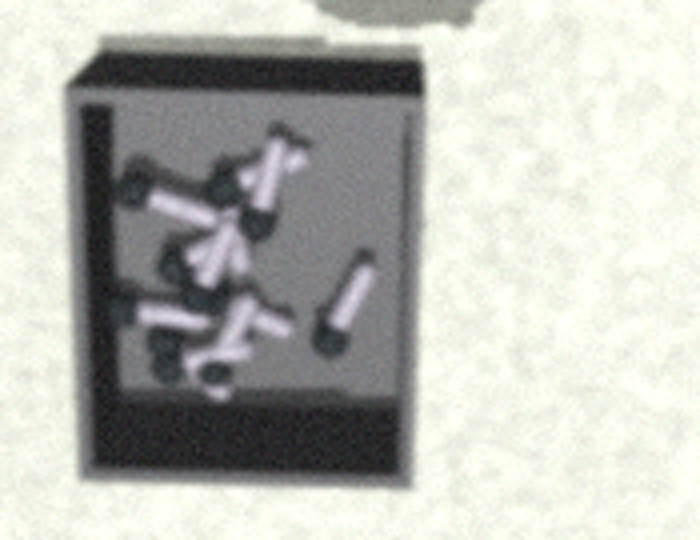

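```bash
python3 - <<'E'
from h import *
f=load('w1')
A=lambda u,v:(225+u/3.4,v/3.4); B=lambda u,v:(225+u/4,175+v/4)
T=[onz(f,B(*p),.05) for p in [(68,87),(422,96),(411,486),(80,477)]]
for i in range(4): print(T[i].round(4), np.linalg.norm(T[i]-T[i-1]).round(4), np.degrees(np.arctan2(*(T[i]-T[i-1])[[1,0]])).round(2))
print('c',np.mean(T,0).round(4))
L,R=onz(f,A(178,448),0),onz(f,A(470,458),0); print('foot',L,R, 'ang',np.degrees(np.arctan2(*(R-L)[[1,0]])))
L,R=onz(f,A(173,407),.0168),onz(f,A(492,421),.0168); print('kink',L,R,(L+R)/2,np.linalg.norm(R-L),'ang',np.degrees(np.arctan2(*(R-L)[[1,0]])))
L,R=onz(f,A(140,560),.007),onz(f,A(516,570),.007); print('ends',L,R,(L+R)/2,np.linalg.norm(R-L),'ang',np.degrees(np.arctan2(*(R-L)[[1,0]])))
# inner rail top edges -> ray x plane
yf=-.083
def onp(uv,h):
    o,d=ray(f,uv); t=np.tan(np.radians(12)); n=np.array([0,-t,1.]); c=-yf*t+h/np.cos(np.radians(12))
    return o+d*(c-n@o)/(n@d)
l0,l1=onp(A(165,2),.014),onp(A(173,400),.014); r0,r1=onp(A(525,2),.014),onp(A(492,415),.014)
for a,b in((l0,l1),(r0,r1)): print(a,b,np.degrees(np.arctan2(*(a-b)[[1,0]])))
# lip from fixed cams
E
```

```text
[ 0.47  -0.148  0.05 ] 0.109 88.27
[ 0.5596 -0.15    0.05  ] 0.0896 -1.24
[ 0.5577 -0.2593  0.05  ] 0.1093 -90.98
[ 0.4667 -0.2569  0.05  ] 0.091 178.54
c [ 0.5135 -0.2036  0.05  ]
foot [ 0.5021529  -0.08675767  0.        ] [ 0.59548644 -0.08947533  0.        ] ang -1.667851388400745
kink [ 0.50291958 -0.07395978  0.0168    ] [ 0.60008278 -0.07766069  0.0168    ] [ 0.55150118 -0.07581024  0.0168    ] 0.09723365307964725 ang -2.1813187876919082
ends [ 0.4895742  -0.12132645  0.007     ] [ 0.61092209 -0.12403094  0.007     ] [ 0.55024815 -0.1226787   0.007     ] 0.12137802238009363 ang -1.2767454853197586
[0.50667549 0.02877573 0.03807143] [ 0.50297166 -0.07192958  0.01666586] 87.89367333177461
[0.6018386  0.02909712 0.03813975] [ 0.60012386 -0.07593026  0.01581549] 89.0646408377293
```

{"api": "step_arm", "payload": {"series": [[[-0.28,-0.58,0],-0.08,0.5],[[-0.28,-0.58,0],-0.16,0.5],[[-0.28,-0.58,0.1],-0.24,0.5],[[-0.28,-0.58,0.2],-0.32,0.5],[[-0.28,-0.58,0.3],-0.4,0.5],[[-0.28,-0.58,0.5],-0.48,0.5],[[-0.28,-0.58,0.7],-0.56,0.5],[[-0.28,-0.58,0.9],-0.64,0.5],[[-0.28,-0.58,1],-0.737,0.5],[[-0.28,-0.58,1],-0.737,0.5]]}}

```text
time_s: 4.3
tool_pos: [0.4333, -0.2044, 0.0976]
tool_rot: [[-1.0, 0.022, -0.004], [0.022, 1.0, 0.003], [0.004, 0.003, -1.0]]
force: [-0.0, -0.4, 0.4]
gripper_width: 0.0427
```

```bash
python3 - <<'E'
from h import *
f=snap('wrist','w2'); f=snap('side','side2')
o=env.get_obs(); print(o['time_s'],o['tool_pos'],np.round(o['tool_rot'],3),o['gripper_width'],o['force'])
E
```

```text
4.4 [ 0.43518722 -0.2060277   0.09994123] [[-1.     0.025  0.001]
 [ 0.025  1.    -0.   ]
 [-0.001 -0.    -1.   ]] 0.04237305312357674 [ 0.54779274 -0.51294987  1.07522055]
```

View pics/w2.png

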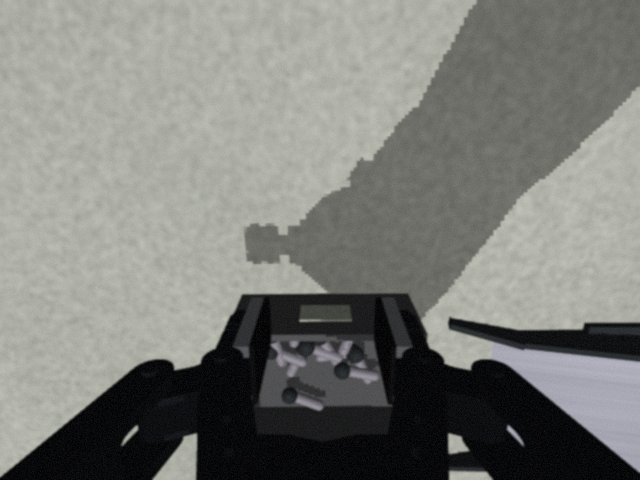

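The fingers are clear of the tote's robot-side wall and roughly centred on it. Next I lower them and push sideways.

{"api": "step_arm", "payload": {"series": [[[0,0,0.2],0,0.5],[[0,0,0.37],0,0.5],[[0,0,0.37],0,0.5],[[-0.04,0,0.37],0,0.5],[[-0.08,0,0.37],0,0.5],[[-0.1,0,0.37],0,0.5],[[-0.12,0,0.37],0,0.5],[[-0.14,0,0.37],0,0.5],[[-0.16,0,0.37],0,0.5],[[-0.18,0,0.37],0,0.5]]}}

```text
time_s: 5.65
tool_pos: [0.468, -0.2067, 0.0253]
tool_rot: [[-1.0, 0.025, -0.005], [0.025, 1.0, 0.0], [0.005, 0.0, -1.0]]
force: [-6.5, 0.7, 6.2]
gripper_width: 0.0425
```

{"api": "step_arm", "payload": {"series": [[[-0.02,0,0],0,0.5],[[-0.04,0,0],0,0.5],[[-0.06,0,0],0,0.5],[[-0.08,0,0],0,0.5],[[-0.08,0,0],0,0.5]]}}

```text
time_s: 6.28
tool_pos: [0.4854, -0.2072, 0.0253]
tool_rot: [[-1.0, 0.024, -0.002], [0.024, 1.0, 0.001], [0.002, 0.001, -1.0]]
force: [-4.5, 0.4, 3.7]
gripper_width: 0.0425
```

```bash
python3 - <<'E'
from h import *
f=snap('wrist','w3'); f=snap('side','side3');f=snap('scene','scene3')
o=env.get_obs(); print(o['time_s'],o['tool_pos'],np.round(o['tool_rot'],3),o['gripper_width'],o['force'])
a=cv2.imread('pics/scene3.png')[150:290,180:330];cv2.imwrite('pics/s3.png',cv2.convertScaleAbs(cv2.resize(a,None,fx=4,fy=4,interpolation=2),alpha=1.5))
E
```

```text
6.425 [ 0.48545073 -0.20725543  0.02525799] [[-1.     0.024 -0.002]
 [ 0.024  1.     0.001]
 [ 0.002  0.001 -1.   ]] 0.04253861630936158 [-5.30182023  0.24664026  4.46395167]
```

View pics/s3.png

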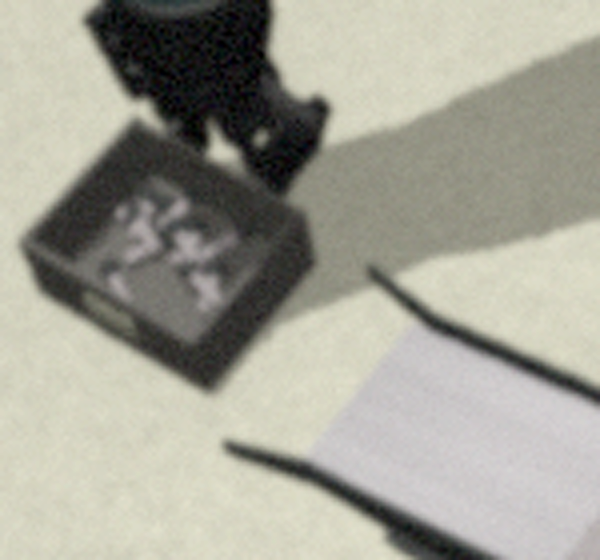

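{"api": "step_arm", "payload": {"series": [[[0.08,0,0],0,0.5],[[0.12,0,-0.2],0,0.5],[[0,-0.1,-0.6],0,0.5],[[-0.1,-0.2,-1],0.08,0.5],[[-0.33,-0.41,-1],0.16,0.5],[[-0.33,-0.41,-1],0.24,0.5],[[-0.33,-0.41,-1],0.32,0.5],[[-0.33,-0.41,-1],0.4,0.5],[[-0.33,-0.41,-1],0.48,0.5],[[-0.33,-0.41,-1],0.56,0.5]]}}

```text
time_s: 7.68
tool_pos: [0.5504, -0.2915, 0.2252]
tool_rot: [[-0.36, 0.933, 0.002], [0.933, 0.36, -0.0], [-0.001, 0.001, -1.0]]
force: [-0.5, 0.7, -0.7]
gripper_width: 0.0426
```

{"api": "step_arm", "payload": {"series": [[[0,0,0],0.08,0.5],[[0,0,0],0.177,0.5],[[0,0,0],0.177,0.5],[[0,0,0],0.177,0.5]]}}

```text
time_s: 8.18
tool_pos: [0.5504, -0.2913, 0.2253]
tool_rot: [[-0.005, 1.0, 0.001], [1.0, 0.005, -0.0], [-0.0, 0.001, -1.0]]
force: [0.4, -0.1, 0.1]
gripper_width: 0.0424
```

```bash
python3 - <<'E'
from h import *
f=snap('wrist','w4')
o=env.get_obs(); print(o['time_s'],o['tool_pos'],np.round(o['tool_rot'],3),o['gripper_width'],o['force'])
a=cv2.imread('pics/w4.png')[0:300,180:440];cv2.imwrite('pics/w4z.png',cv2.convertScaleAbs(cv2.resize(a,None,fx=2,fy=2,interpolation=2),alpha=1.5))
E
```

```text
8.225 [ 0.5503896  -0.29130394  0.22530052] [[-0.005  1.     0.   ]
 [ 1.     0.005 -0.   ]
 [-0.     0.    -1.   ]] 0.042504404115825636 [-0.41891636 -0.39308966 -0.85721788]
```

View pics/w4z.png

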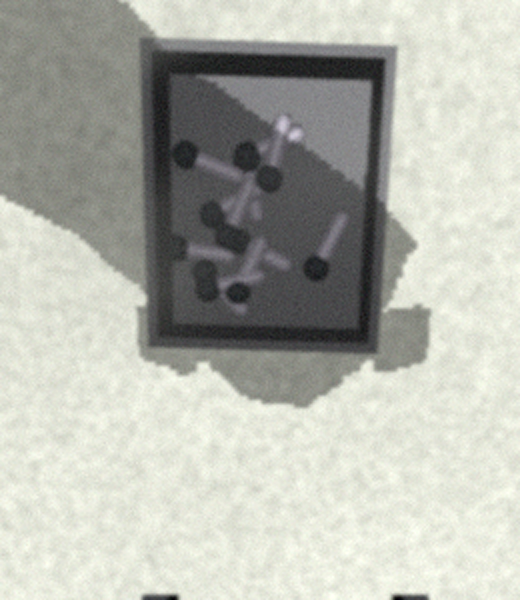

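The tote's rim corners read clearly here, at (140,40), (397,47), (377,353) and (148,347) in the 2x crop.

```bash
python3 - <<'E'
from h import *
f=load('w4')
A=lambda u,v:(180+u/2,v/2)
T=[onz(f,A(*p),.05) for p in [(140,40),(397,47),(377,353),(148,347)]]
for i in range(4): print(T[i].round(4), np.linalg.norm(T[i]-T[i-1]).round(4), np.degrees(np.arctan2(*(T[i]-T[i-1])[[1,0]])).round(2))
c=np.mean(T,0); print('c',c.round(4), 'line x there', .5508+.028*(c[1]+.088))
E
```

```text
[ 0.4985 -0.149   0.05  ] 0.1093 88.7
[ 0.5904 -0.1507  0.05  ] 0.0919 -1.04
[ 0.588  -0.2602  0.05  ] 0.1095 -91.25
[ 0.496  -0.2583  0.05  ] 0.092 178.85
c [ 0.5432 -0.2045  0.05  ] line x there 0.5475368688778973
```

{"api": "step_arm", "payload": {"series": [[[0,-0.035,0.25],0.015,0.5],[[0,-0.035,0.5],0.015,0.5],[[0,-0.035,0.8],0.015,0.5],[[0,-0.035,1],0.015,0.5],[[0,-0.035,1],0.015,0.5],[[0.05,-0.035,1],0.015,0.5],[[0.07,-0.035,1],0.015,0.5],[[0.09,-0.035,1],0.015,0.5],[[0.11,-0.035,1],0.015,0.5]]}}

```text
time_s: 9.35
tool_pos: [0.5442, -0.27, 0.0267]
tool_rot: [[0.028, 1.0, 0.002], [1.0, -0.028, -0.003], [-0.003, 0.002, -1.0]]
force: [-1.9, -3.7, 1.5]
gripper_width: 0.0426
```

```bash
python3 - <<'E'
from h import *
o=env.get_obs(); print(o['time_s'],o['tool_pos'],np.round(o['tool_rot'],3),o['gripper_width'],o['force'])
E
```

```text
9.35 [ 0.5441748  -0.26999749  0.02668168] [[ 0.028  1.     0.002]
 [ 1.    -0.028 -0.003]
 [-0.003  0.002 -1.   ]] 0.042632247071571316 [-1.86270319 -3.69266608  1.51852073]
```

{"api": "step_arm", "payload": {"series": [[[0.02,0.003,0],0,0.5],[[0.04,0.006,0],0,0.5],[[0.06,0.009,0],0,0.5],[[0.08,0.012,0],0,0.5],[[0.1,0.014,0],0,0.5],[[0.12,0.016,0],0,0.5],[[0.14,0.018,0],0,0.5],[[0.16,0.02,0],0,0.5],[[0.18,0.02,0],0,0.5],[[0.2,0.02,0],0,0.5]]}}

```text
time_s: 10.6
tool_pos: [0.55, -0.2313, 0.0266]
tool_rot: [[0.029, 1.0, 0.003], [1.0, -0.029, -0.004], [-0.004, 0.003, -1.0]]
force: [-0.6, -5.5, 3.6]
gripper_width: 0.0427
```

```bash
python3 - <<'E'
from h import *
f=snap('wrist','w5');f=snap('scene','scene5')
o=env.get_obs(); print(o['time_s'],o['tool_pos'],np.round(o['tool_rot'],3),o['gripper_width'],o['force'])
a=cv2.imread('pics/w5.png')[:,100:540];cv2.imwrite('pics/w5z.png',cv2.convertScaleAbs(a,alpha=1.5))
a=cv2.imread('pics/scene5.png')[150:290,180:330];cv2.imwrite('pics/s5.png',cv2.convertScaleAbs(cv2.resize(a,None,fx=4,fy=4,interpolation=2),alpha=1.5))
E
```

```text
10.7 [ 0.54994301 -0.23066614  0.02650072] [[ 0.029  1.     0.003]
 [ 1.    -0.029 -0.003]
 [-0.003  0.003 -1.   ]] 0.04279819980553064 [ 0.36700717 -3.32015787  3.27567319]
```

View pics/w5z.png

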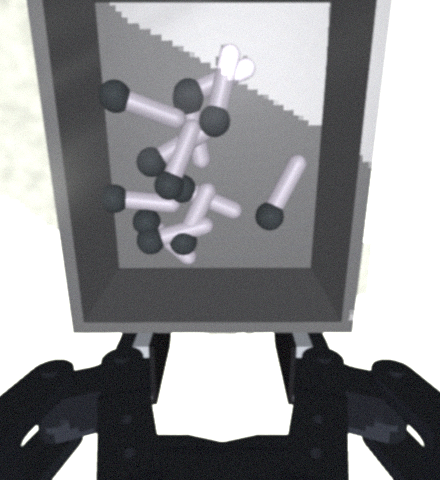

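View pics/s5.png

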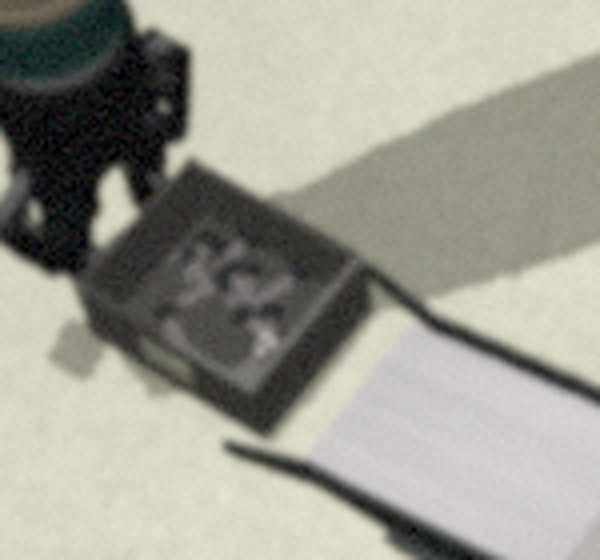

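```bash
python3 - <<'E'
from h import *
f=load('w5')
a,b=onz(f,(174,332),.05),onz(f,(453,331),.05)
print(a,b,(a+b)/2, np.degrees(np.arctan2(*(b-a)[[1,0]])))
for L,R in[((127,5),(492,5)),]:
  l,r=onz(f,L,.05),onz(f,R,.05);print(l,r,(l+r)/2)
  print('line', .5508+.028*((l+r)[1]/2+.088), .5508+.028*((a+b)[1]/2+.088))
E
```

```text
[ 0.50182131 -0.21872989  0.05      ] [ 0.59407311 -0.22108867  0.05      ] [ 0.54794721 -0.21990928  0.05      ] -1.4646732846112025
[ 0.50409939 -0.12388194  0.05      ] [ 0.59655127 -0.12648016  0.05      ] [ 0.55032533 -0.12518105  0.05      ]
line 0.54975893062986 0.5471065402633916
```

{"api": "step_arm", "payload": {"series": [[[0.02,0,0],0,0.5],[[0.04,0,0],0,0.5],[[0.06,0,0],0,0.5],[[0.08,0,0],0,0.5],[[0.1,0,0],0,0.5],[[0.12,0,0],0,0.5],[[0.135,0,0],0,0.5],[[0.15,0,0],0,0.5],[[0.165,0,0],0,0.5],[[0.18,0,0],0,0.5]]}}

```text
time_s: 11.95
tool_pos: [0.5508, -0.1956, 0.0264]
tool_rot: [[0.029, 1.0, 0.002], [1.0, -0.029, -0.005], [-0.004, 0.002, -1.0]]
force: [0.5, -7.4, 4.7]
gripper_width: 0.0424
```

{"api": "step_arm", "payload": {"series": [[[0.015,0,0],0,0.5],[[0.03,0,0],0,0.5],[[0.045,0,0],0,0.5],[[0.06,0,0],0,0.5],[[0.075,0,0],0,0.5],[[0.09,0,0],0,0.5],[[0.105,0,0],0,0.5],[[0.12,0,0],0,0.5],[[0.135,0,0],0,0.5],[[0.15,0,0],0,0.5]]}}

```text
time_s: 13.2
tool_pos: [0.5514, -0.1652, 0.0261]
tool_rot: [[0.029, 1.0, 0.002], [1.0, -0.029, -0.004], [-0.004, 0.002, -1.0]]
force: [0.3, -7.2, 3.1]
gripper_width: 0.0426
```

```bash
python3 - <<'E'
from h import *
f=snap('wrist','w6');f=snap('scene','scene6');f=snap('side','side6')
o=env.get_obs(); print(o['time_s'],o['tool_pos'],np.round(o['tool_rot'],3),o['gripper_width'],o['force'])
a=cv2.imread('pics/w6.png')[:,100:540];b=cv2.imread('pics/scene6.png')[150:310,180:360]
b=cv2.resize(b,None,fx=2,fy=3*1.0,interpolation=2)
cv2.imwrite('pics/m6.png',cv2.convertScaleAbs(np.hstack([a,b]),alpha=1.5))
E
```

```text
13.35 [ 0.55139424 -0.1647805   0.02612767] [[ 0.029  1.     0.002]
 [ 1.    -0.029 -0.003]
 [-0.003  0.002 -1.   ]] 0.042631288326437325 [-0.3923327  -5.52195115  3.73082757]
```

View pics/m6.png

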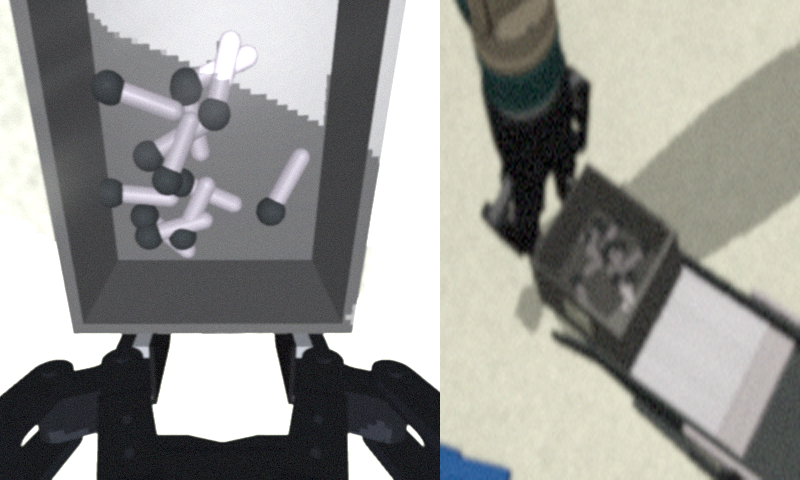

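{"api": "step_arm", "payload": {"series": [[[0.02,0,0],0,0.5],[[0.04,0,0],0,0.5],[[0.06,0,0],0,0.5],[[0.08,0,0],0,0.5],[[0.1,0,0],0,0.5],[[0.12,0,0],0,0.5],[[0.14,0,0],0,0.5],[[0.16,0,0],0,0.5],[[0.18,0,0],0,0.5],[[0.2,0,0],0,0.5]]}}

```text
time_s: 14.6
tool_pos: [0.5518, -0.1244, 0.0256]
tool_rot: [[0.029, 1.0, 0.0], [1.0, -0.029, -0.002], [-0.002, 0.0, -1.0]]
force: [0.4, -5.4, 2.4]
gripper_width: 0.0429
```

{"api": "step_arm", "payload": {"series": [[[0.015,0,0],0,0.5],[[0.03,0,0],0,0.5],[[0.045,0,-0.002],0,0.5],[[0.06,0,-0.004],0,0.5],[[0.075,0,-0.006],0,0.5],[[0.09,0,-0.009],0,0.5],[[0.105,0,-0.012],0,0.5],[[0.12,0,-0.015],0,0.5],[[0.135,0,-0.018],0,0.5],[[0.15,0,-0.021],0,0.5]]}}

```text
time_s: 15.85
tool_pos: [0.5524, -0.0932, 0.0296]
tool_rot: [[0.028, 1.0, 0.0], [1.0, -0.028, 0.0], [0.0, 0.0, -1.0]]
force: [0.7, -2.9, -1.7]
gripper_width: 0.0429
```

```bash
python3 - <<'E'
from h import *
f=snap('wrist','w7');f=snap('scene','scene7');f=snap('side','side7')
o=env.get_obs(); print(o['time_s'],o['tool_pos'],np.round(o['tool_rot'],3),o['gripper_width'],o['force'])
a=cv2.imread('pics/w7.png')[:,100:540];b=cv2.imread('pics/scene7.png')[180:340,220:400]
b=cv2.resize(b,None,fx=2,fy=3*1.0,interpolation=2)
cv2.imwrite('pics/m7.png',cv2.convertScaleAbs(np.hstack([a,b]),alpha=1.5))
E
```

```text
16.0 [ 0.55237097 -0.09298759  0.02952719] [[ 0.028  1.     0.   ]
 [ 1.    -0.028  0.001]
 [ 0.001  0.    -1.   ]] 0.04294329867349562 [-0.294547   -1.73052801 -0.7462967 ]
```

View pics/m7.png

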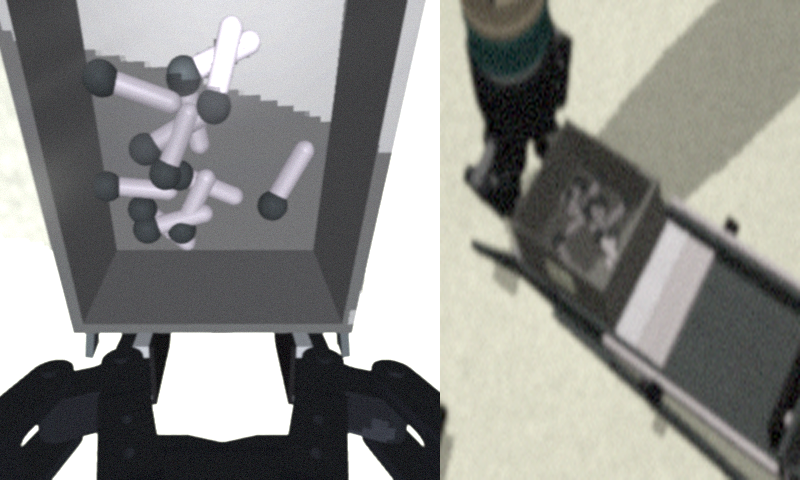

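View pics/side7.png

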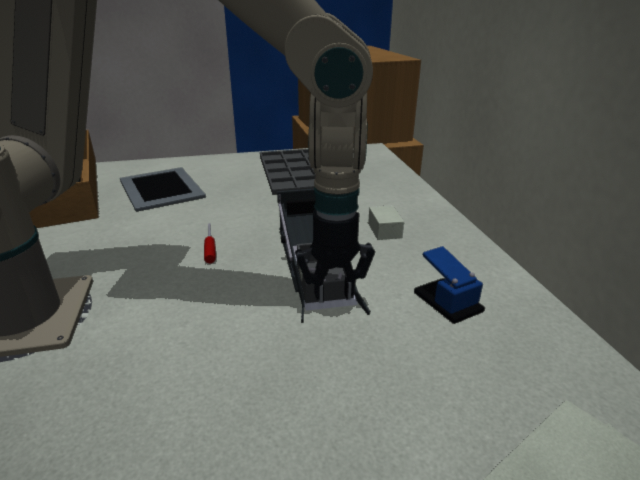

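The tote is between the rails, and forces are staying under 8 N. I keep going up the slope, with z rising at tan 12°.

{"api": "step_arm", "payload": {"series": [[[0.02,0,-0.004],0,0.5],[[0.04,0,-0.008],0,0.5],[[0.06,0,-0.013],0,0.5],[[0.08,0,-0.017],0,0.5],[[0.1,0,-0.021],0,0.5],[[0.12,0,-0.026],0,0.5],[[0.14,0,-0.03],0,0.5],[[0.16,0,-0.034],0,0.5],[[0.18,0,-0.038],0,0.5],[[0.2,0,-0.043],0,0.5]]}}

```text
time_s: 17.25
tool_pos: [0.5536, -0.0533, 0.0383]
tool_rot: [[0.028, 1.0, 0.0], [1.0, -0.028, -0.0], [-0.0, 0.0, -1.0]]
force: [-0.2, -4.0, 0.6]
gripper_width: 0.0424
```

{"api": "step_arm", "payload": {"series": [[[0.02,0,-0.004],0,0.5],[[0.04,0,-0.008],0,0.5],[[0.06,0,-0.013],0,0.5],[[0.08,0,-0.017],0,0.5],[[0.1,0,-0.021],0,0.5],[[0.12,0,-0.026],0,0.5],[[0.14,0,-0.03],0,0.5],[[0.16,0,-0.034],0,0.5],[[0.18,0,-0.038],0,0.5],[[0.2,0,-0.043],0,0.5]]}}

```text
time_s: 18.5
tool_pos: [0.5547, -0.0134, 0.0469]
tool_rot: [[0.029, 1.0, 0.0], [1.0, -0.029, -0.0], [-0.0, 0.0, -1.0]]
force: [0.5, -3.9, 0.5]
gripper_width: 0.0426
```

```bash
python3 - <<'E'
from h import *
f=snap('wrist','w8');f=snap('scene','scene8');f=snap('side','side8')
o=env.get_obs(); print(o['time_s'],o['tool_pos'],np.round(o['tool_rot'],3),o['gripper_width'],o['force'])
a=cv2.imread('pics/w8.png')[:,100:540];b=cv2.imread('pics/scene8.png')[200:360,260:440]
b=cv2.resize(b,None,fx=2,fy=3*1.0,interpolation=2)
cv2.imwrite('pics/m8.png',cv2.convertScaleAbs(np.hstack([a,b]),alpha=1.5))
E
```

```text
18.65 [ 0.55475462 -0.01290737  0.04684291] [[ 0.028  1.     0.   ]
 [ 1.    -0.028  0.001]
 [ 0.001  0.    -1.   ]] 0.042679999500920385 [ 0.41191376 -2.53478654  1.77935141]
```

View pics/m8.png

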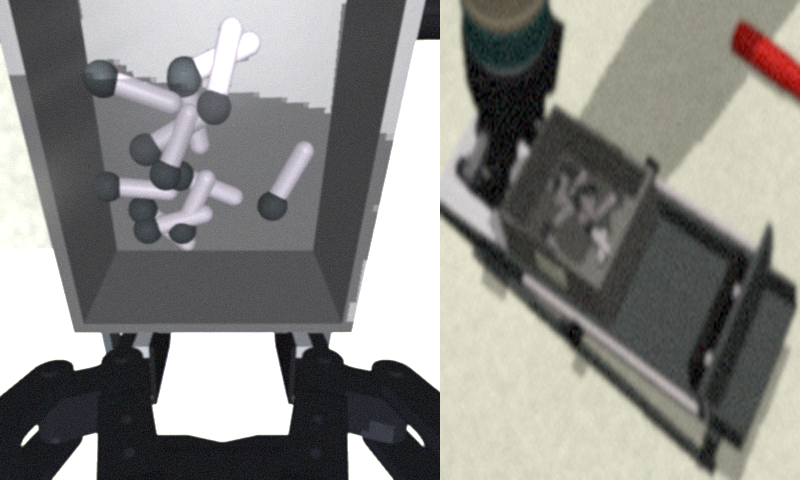

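{"api": "step_arm", "payload": {"series": [[[0.02,0,-0.004],0,0.5],[[0.04,0,-0.008],0,0.5],[[0.06,0,-0.013],0,0.5],[[0.08,0,-0.017],0,0.5],[[0.1,0,-0.021],0,0.5],[[0.115,0,-0.0245],0,0.5],[[0.13,0,-0.0275],0,0.5],[[0.145,0,-0.031],0,0.5],[[0.16,0,-0.034],0,0.5],[[0.175,0,-0.037],0,0.5]]}}

```text
time_s: 19.9
tool_pos: [0.5568, 0.0189, 0.0556]
tool_rot: [[0.03, 1.0, 0.002], [1.0, -0.03, -0.006], [-0.006, 0.002, -1.0]]
force: [-1.0, -12.9, 9.5]
gripper_width: 0.0429
```

{"api": "step_arm", "payload": {"series": [[[0.012,0,-0.0025],0,0.5],[[0.024,0,-0.005],0,0.5],[[0.036,0,-0.0075],0,0.5],[[0.048,0,-0.01],0,0.5],[[0.06,0,-0.013],0,0.5],[[0.072,0,-0.0155],0,0.5],[[0.084,0,-0.018],0,0.5],[[0.096,0,-0.0205],0,0.5],[[0.108,0,-0.023],0,0.5]]}}

```text
time_s: 21.02
tool_pos: [0.5562, 0.043, 0.0587]
tool_rot: [[0.029, 1.0, -0.0], [1.0, -0.029, -0.0], [-0.0, -0.0, -1.0]]
force: [0.4, -4.9, 1.5]
gripper_width: 0.0428
```

```bash
python3 - <<'E'
from h import *
f=snap('wrist','w9');f=snap('scene','scene9');f=snap('side','side9')
o=env.get_obs(); print(o['time_s'],o['tool_pos'],np.round(o['tool_rot'],3),o['gripper_width'],o['force'])
a=cv2.imread('pics/w9.png')[:,100:540];b=cv2.imread('pics/scene9.png')[220:360,290:450]
b=cv2.resize(b,None,fx=2.25,fy=480/140,interpolation=2)
cv2.imwrite('pics/m9.png',cv2.convertScaleAbs(np.hstack([a,b]),alpha=1.5))
E
```

```text
21.175 [0.55621188 0.04334497 0.0587168 ] [[ 0.028  1.     0.   ]
 [ 1.    -0.028  0.   ]
 [ 0.    -0.    -1.   ]] 0.042595357823367035 [-0.04986618 -3.81018932  2.09375555]
```

View pics/m9.png

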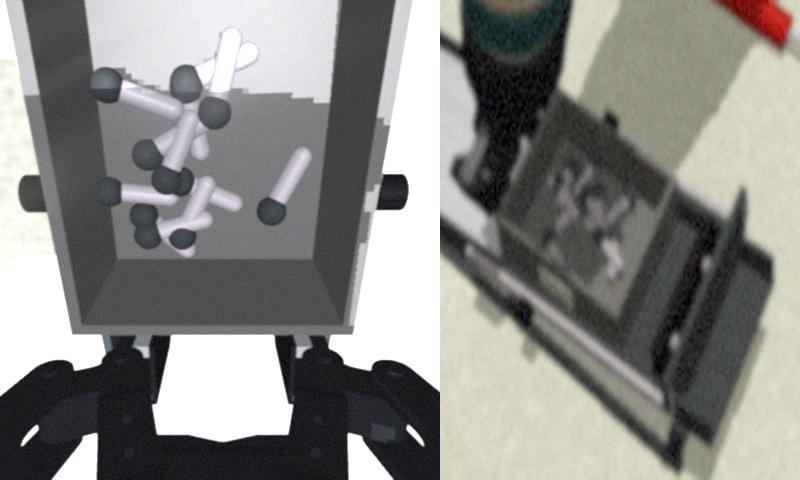

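{"api": "step_arm", "payload": {"series": [[[0.01,0,-0.002],0,0.5],[[0.02,0,-0.004],0,0.5],[[0.03,0,-0.0065],0,0.5],[[0.04,0,-0.0085],0,0.5],[[0.05,0,-0.0105],0,0.5],[[0.06,0,-0.0125],0,0.5],[[0.07,0,-0.015],0,0.5]]}}

```text
time_s: 22.05
tool_pos: [0.5565, 0.0573, 0.0617]
tool_rot: [[0.028, 1.0, -0.0], [1.0, -0.028, 0.0], [0.0, -0.0, -1.0]]
force: [-0.7, -2.5, -1.2]
gripper_width: 0.0426
```

```bash
python3 - <<'E'
from h import *
f=snap('wrist','w10');f=snap('scene','scene10')
o=env.get_obs(); print(o['time_s'],o['tool_pos'],o['force'])
a=cv2.imread('pics/w10.png')[:,100:540];b=cv2.imread('pics/scene10.png')[220:360,290:450]
b=cv2.resize(b,None,fx=2.25,fy=480/140,interpolation=2)
cv2.imwrite('pics/m10.png',cv2.convertScaleAbs(np.hstack([a,b]),alpha=1.8))
E
```

```text
22.15 [0.55655013 0.05749543 0.06172215] [-0.36701606 -1.8535152  -2.1000711 ]
```

View pics/m10.png

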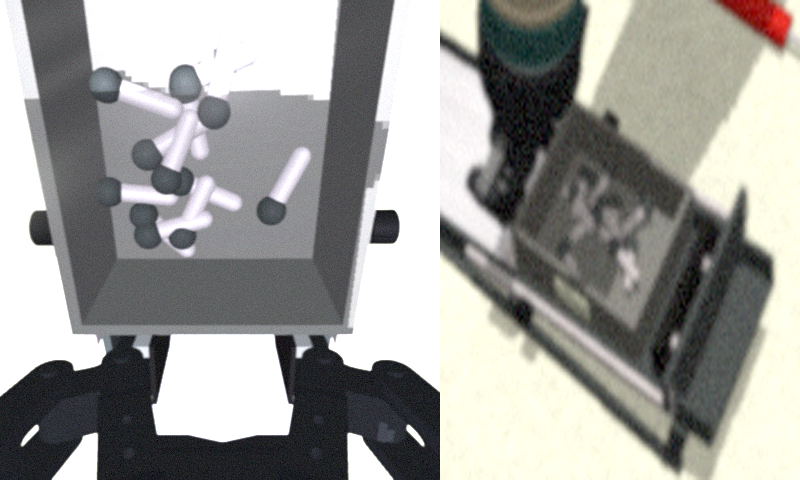

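{"api": "step_arm", "payload": {"series": [[[0.006,0,-0.001],0,0.5],[[0.012,0,-0.002],0,0.5],[[0.018,0,-0.003],0,0.5],[[0.024,0,-0.004],0,0.5],[[0.03,0,-0.005],0,0.5],[[0.03,0,-0.005],0,0.5]]}}

```text
time_s: 22.9
tool_pos: [0.5568, 0.0633, 0.0627]
tool_rot: [[0.028, 1.0, 0.0], [1.0, -0.028, 0.0], [0.0, 0.0, -1.0]]
force: [-0.0, -3.3, -1.8]
gripper_width: 0.0424
```

{"api": "step_arm", "payload": {"series": [[[0.005,0,-0.001],0,0.5],[[0.01,0,-0.002],0,0.5],[[0.01,0,-0.002],0,0.5]]}}

```text
time_s: 23.28
tool_pos: [0.5569, 0.0652, 0.0632]
tool_rot: [[0.028, 1.0, 0.0], [1.0, -0.028, 0.0], [0.0, 0.0, -1.0]]
force: [0.4, -3.0, -0.1]
gripper_width: 0.0429
```

```bash
python3 - <<'E'
from h import *
f=snap('wrist','w11');f=snap('scene','scene11')
o=env.get_obs(); print(o['time_s'],o['tool_pos'],o['force'])
a=cv2.imread('pics/w11.png')[:,100:540];b=cv2.imread('pics/scene11.png')[220:360,290:450]
b=cv2.resize(b,None,fx=2.25,fy=480/140,interpolation=2)
cv2.imwrite('pics/m11.png',cv2.convertScaleAbs(np.hstack([a,b]),alpha=1.8))
E
```

```text
23.375 [0.55687379 0.06522516 0.06311654] [-0.28322397 -2.24141117 -0.48712767]
```

View pics/m11.png

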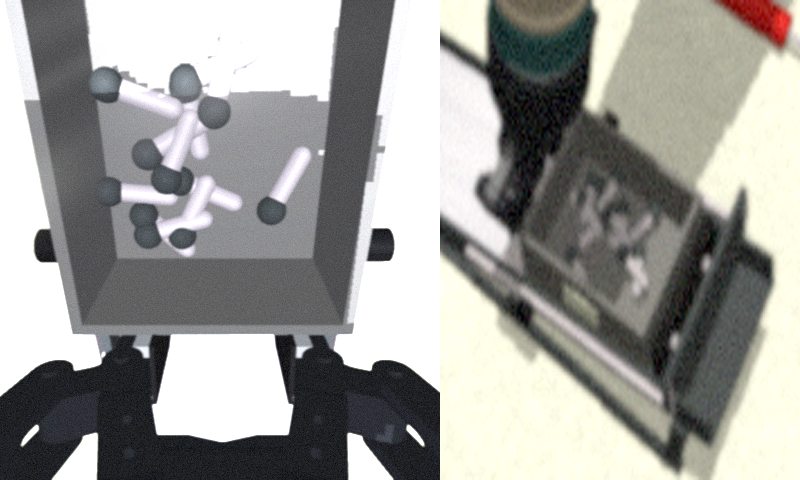

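{"api": "step_arm", "payload": {"series": [[[0.005,0,-0.001],0,0.5],[[0.01,0,-0.002],0,0.5],[[0.01,0,-0.002],0,0.5]]}}

```text
time_s: 23.75
tool_pos: [0.5569, 0.0672, 0.0635]
tool_rot: [[0.028, 1.0, 0.0], [1.0, -0.028, 0.0], [0.0, 0.0, -1.0]]
force: [0.4, -2.3, -0.9]
gripper_width: 0.0428
```

{"api": "step_arm", "payload": {"series": [[[0.005,0,-0.001],0,0.5],[[0.01,0,-0.002],0,0.5],[[0.01,0,-0.002],0,0.5]]}}

```text
time_s: 24.12
tool_pos: [0.557, 0.0692, 0.0639]
tool_rot: [[0.028, 1.0, 0.0], [1.0, -0.028, 0.0], [0.0, 0.0, -1.0]]
force: [-1.1, -3.2, -1.7]
gripper_width: 0.0426
```

{"api": "step_arm", "payload": {"series": [[[0.005,0,-0.001],0,0.5],[[0.01,0,-0.002],0,0.5],[[0.01,0,-0.002],0,0.5]]}}

```text
time_s: 24.5
tool_pos: [0.5572, 0.0702, 0.0644]
tool_rot: [[0.029, 1.0, 0.0], [1.0, -0.029, -0.002], [-0.002, 0.0, -1.0]]
force: [0.1, -5.6, -1.3]
gripper_width: 0.043
```

```bash
python3 - <<'E'
from h import *
f=snap('scene','scene12')
o=env.get_obs(); print(o['time_s'],o['tool_pos'],o['force'])
b=cv2.imread('pics/scene12.png')[230:350,310:450]
cv2.imwrite('pics/m12.png',cv2.convertScaleAbs(cv2.resize(b,None,fx=5,fy=5,interpolation=2),alpha=2))
E
```

```text
24.55 [0.55717063 0.07018713 0.06435761] [ 0.48365335 -5.39322902 -1.07938254]
```

View pics/m12.png

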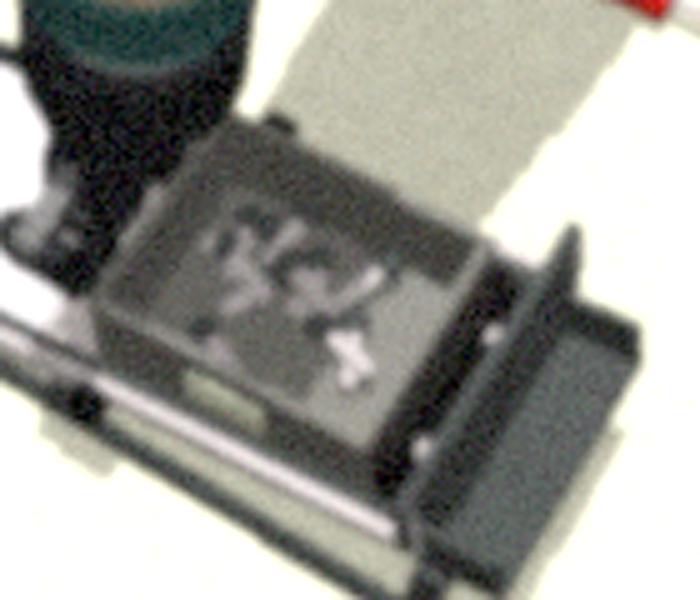

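Force rose from 3.2 to 5.6 N and the tool advanced only 1 mm of the commanded 2, so the tote may be touching the pad. I'll push 1 mm more to confirm.

{"api": "step_arm", "payload": {"series": [[[0.003,0,0],0,0.5],[[0.006,0,0],0,0.5],[[0.006,0,0],0,0.5]]}}

```text
time_s: 24.92
tool_pos: [0.5572, 0.0705, 0.0644]
tool_rot: [[0.029, 1.0, 0.0], [1.0, -0.029, -0.004], [-0.004, 0.0, -1.0]]
force: [0.3, -8.9, -0.9]
gripper_width: 0.0423
```

Force is now 8.9 N after only 0.3 mm of travel, which is what the sprung pad would give. Backing off slowly.

{"api": "step_arm", "payload": {"series": [[[-0.01,0,0],0,0.5],[[-0.03,0,0],0,0.5],[[-0.06,0,0],0,0.5],[[-0.12,0,0],0,0.5],[[-0.2,0,0],0,0.5],[[-0.3,0,-0.1],0,0.5],[[-0.3,0,-0.5],0,0.5],[[-0.3,0,-0.9],0,0.5],[[-0.3,0,-0.9],0,0.5]]}}

```text
time_s: 26.05
tool_pos: [0.5569, 0.0111, 0.2485]
tool_rot: [[0.029, 1.0, 0.006], [1.0, -0.029, -0.0], [-0.0, 0.006, -1.0]]
force: [0.7, -0.6, 0.4]
gripper_width: 0.0426
```

```bash
python3 - <<'E'
from h import *
f=snap('wrist','w13');f=snap('scene','scene13');f=snap('side','side13')
o=env.get_obs(); print(o['time_s'],o['tool_pos'],o['force'])
b=cv2.imread('pics/scene13.png')[220:350,300:450];cv2.imwrite('pics/m13.png',cv2.convertScaleAbs(cv2.resize(b,None,fx=5,fy=4.6,interpolation=2),alpha=2))
E
```

```text
26.2 [0.55711311 0.01132082 0.2471536 ] [-0.23381128 -0.06156559 -1.21148832]
```

View pics/m13.png

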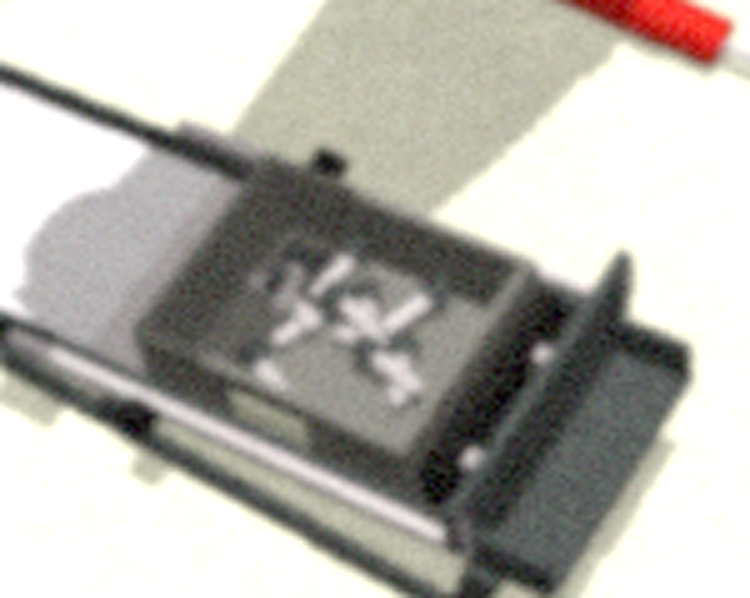

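View pics/w13.png

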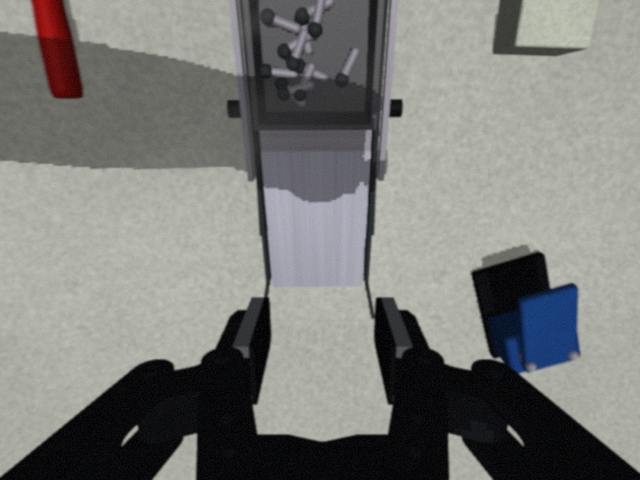

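{"api": "step_arm", "payload": {"series": [[[0.2,0,-0.3],0,0.5],[[0.4,0,-0.3],0,0.5],[[0.4,0,-0.3],0,0.5],[[0.4,0,-0.3],0,0.5]]}}

```text
time_s: 26.7
tool_pos: [0.5566, 0.0917, 0.3022]
tool_rot: [[0.028, 1.0, -0.004], [1.0, -0.028, -0.001], [-0.001, -0.004, -1.0]]
force: [-0.3, 0.1, -0.7]
gripper_width: 0.043
```

```bash
python3 - <<'E'
from h import *
f=snap('wrist','w14');f=snap('side','side14')
o=env.get_obs(); print(o['time_s'],o['tool_pos'])
b=cv2.imread('pics/w14.png')[0:320,200:440];cv2.imwrite('pics/m14.png',cv2.convertScaleAbs(cv2.resize(b,None,fx=1.8,fy=1.8,interpolation=2),alpha=2))
b=cv2.imread('pics/side14.png')[170:330,240:400];cv2.imwrite('pics/s14.png',cv2.convertScaleAbs(cv2.resize(b,None,fx=3.7,fy=3.7,interpolation=2),alpha=2))
E
```

```text
26.8 [0.55677316 0.09125767 0.30249367]
```

View pics/m14.png

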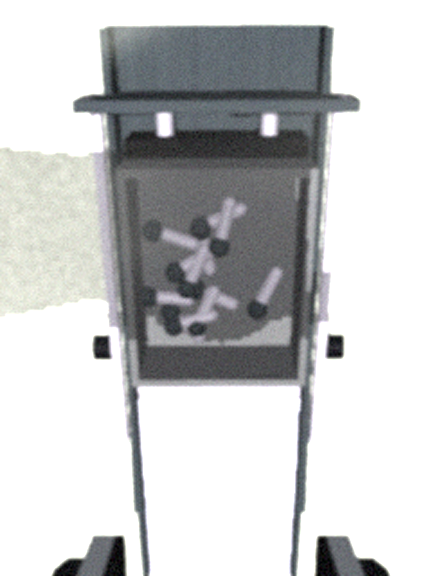

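View pics/s14.png

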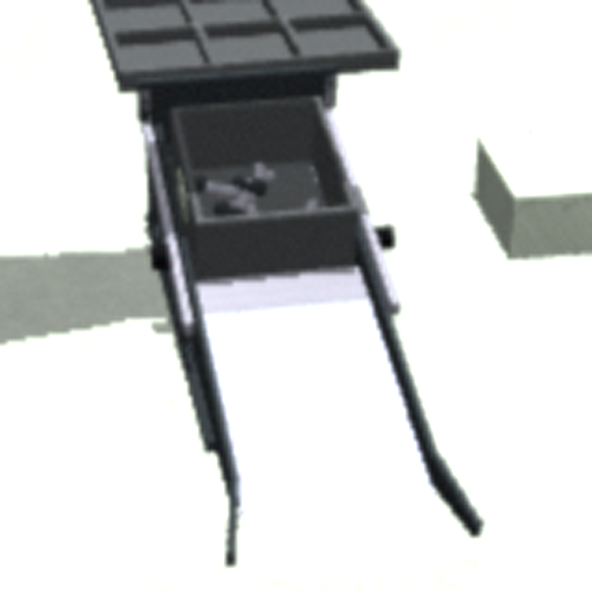

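```bash
python3 - <<'E'
from h import *
w=load('w14');d=load('side14');s=load('scene13')
W=lambda u,v:(200+u/1.8,v/1.8);D=lambda u,v:(240+u/3.7,170+v/3.7);S=lambda u,v:(300+u/5,220+v/4.6)
pts={'RL':((130,384),(190,221),(262,160)),'RR':((306,384),(360,209),(137,332)),'FL':((119,163),(170,108),(532,265)),'FR':((318,167),(323,98),(410,445))}
t=np.radians(12);h=np.radians(88.4)
ex=np.array([np.cos(h)*np.cos(t),np.sin(h)*np.cos(t),np.sin(t)]);ey=np.array([-np.sin(h),np.cos(h),0]);ez=np.cross(ex,ey);O=np.array([.5508,-.088,0])
Rm=np.c_[ex,ey,ez]
for k,(a,b,c) in pts.items():
  for n,r in(('w-d',tri(w,W(*a),d,D(*b))),('s-d',tri(s,S(*c),d,D(*b)))):
    print(k,n,(Rm.T@(r[0]-O)).round(4),round(r[1],4))
# plane hypotheses: intersect wrist & side rays with rim at z=42 (seated)
def onr(f,uv,z):
    o,dd=ray(f,uv);o=Rm.T@(o-O);dd=Rm.T@dd;return o+dd*(z-o[2])/dd[2]
for k,(a,b,c) in pts.items(): print(k,'z=.042',onr(w,W(*a),.042).round(4),onr(d,D(*b),.042).round(4),onr(s,S(*c),.042).round(4))
print('lip line side', onr(d,D(197,282),0),onr(d,D(365,267),0))
E
```

```text
RL w-d [0.1809 0.0491 0.0427] 0.0035
RL s-d [0.1798 0.0468 0.0413] 0.0091
RR w-d [ 0.1804 -0.0459  0.0417] 0.0007
RR s-d [ 0.1812 -0.0454  0.0411] 0.0007
FL w-d [0.2915 0.0465 0.0402] 0.0021
FL s-d [0.2886 0.0463 0.0415] 0.0035
FR w-d [ 0.2896 -0.0456  0.0406] 0.0013
FR s-d [ 0.2888 -0.0437  0.0425] 0.0048
RL z=.042 [0.1803 0.0475 0.042 ] [0.1822 0.0507 0.042 ] [0.1791 0.0417 0.042 ]
RR z=.042 [ 0.1805 -0.0461  0.042 ] [ 0.1799 -0.0454  0.042 ] [ 0.1818 -0.0454  0.042 ]
FL z=.042 [0.2916 0.0452 0.042 ] [0.2893 0.0478 0.042 ] [0.2884 0.0442 0.042 ]
FR z=.042 [ 0.2899 -0.0448  0.042 ] [ 0.2877 -0.0458  0.042 ] [ 0.2893 -0.0412  0.042 ]
lip line side [0.17794596 0.04718857 0.        ] [ 0.17765356 -0.05085365  0.        ]
```

All four rim corners come out 40–43 mm above the deck, against 42 for a seated tote and 50 on the deck. The rear edge is at x≈0.181, past the lip at about 0.178, and the tote is centred within 1 mm. Handing in.

```bash
python3 - <<'E'
from cell import hand_in
print(hand_in())
E
```

```text
the job is handed in; nothing more can be done
None
```

The tote is in the pocket and the job was handed in at about 27 s; no verdict is reported. I pushed it sideways about 30 mm onto the ramp's centre line. Then I slid it up the ramp with two half-open fingers on its rear wall until the pad's spring force was felt, and backed off.

- **Seating:** the last pictures, taken from the wrist, side and scene views, put the four rim corners at 40–43 mm above the deck; seated is 42. The rear edge was at ramp x ≈ 0.181, past the lip at about 0.178. The tote's centre was at ramp x ≈ 0.235, within about 1 mm of the centre line.
- **Disagreement:** at the rear left corner, the scene and side sight lines missed each other by 9 mm, because the rim is dark there. The wrist and side views agreed within 4 mm at all four corners.
- **Forces:** the highest wrist reading was about 13 N along the push (16 N with the vertical part), brief, as the nose neared the lip. It was 9 N along the push at the pad. Readings come only at the end of each move, so a short peak between them could have been missed.
- **Other objects:** I never drove the arm near the punch, carton or screwdriver, and they looked unmoved in the pictures. I did not measure their positions again.

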